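Line up the counter display by height

ROBOT

A 7-joint arm with a two-finger parallel gripper is mounted at the origin on a cart in front of the work surface, level with it; the furniture and walls round the work are solid. World frame = base frame: x ahead of the robot, y to its left, z up, the work surface at z = 0. Lengths are in m, angles in rad, forces in N, time in s.
With the tool pointing down it reaches from about 0.425 to 0.925 m from the base axis. Payload 6.8 kg.
Tool frame: the origin (TCP) lies on the centre line of the jaws, within the pads' length; the fingertips stand 25 mm ahead of it and the grasp point (between the pads) lies 6 mm ahead of it; z points along the fingers, y is the line along which they close (so a half turn about z gives the same grasp; the last joint's range is limited). The gripper opens to 85 mm and grips with 20 to 120 N. Pads are 22 mm wide; open, the fingers measure 114 mm over their backs; the gripper's body (76 mm by 85 mm) begins 54 mm behind the grasp point. The pads swing forward as they close: fully open they stand 13 mm farther back than shut.
Start: joints at [-1.388, 0.477, 0.022, 1.555, -0.011, 1.109, -0.083], TCP at [0.194, 0.647, 0.256] pointing down, gripper open.
Joint ranges: [-2.96, 2.96], [-0.34, 2.1], [-1.41, 1.46], [0.24, 2.44], [-1.37, 4.51], [0.17, 1.92], [-2.96, 2.96]. Speed limits (rad/s): [2.39, 2.39, 3.14, 3.14, 3.14, 3.14, 3.14].

INTERFACE

Orientations are given as a rotation vector (axis times angle).
In Python, from bench import status, imaging, workorder gives the robot as it stands.
- The arm moves only by the tool send_rows, never from a script. Its argument "steps" is a list of rows, each an object of numbers: "dx", "dy", "dz": the shift along the tool's x, y, z in cm; "yaw": the turn about the tool's z in degrees; "gripper": the opening, from 0 (shut) to 1 (fully open). A call has 1 to 5 rows; each row is the pose to reach, as a shift and turn from the pose commanded when the call began, along the tool's axes at that moment; what a row does not reach only later rows make up. A row lasts 1/8 s, in which the tool goes at most 62.5 mm and 10.7 degrees, less where a joint would pass 70% of its speed; a pose out of reach is approached as far as the arm can. A call with a gripper value outside its range is refused whole. The fingers move at their own pace and stop on an object; "force" is the grip in N (left out, the last holds). Time passes only in rows, so rows that repeat a pose let the fingers close. It gives the time, the measured TCP pose, the force, the opening and the grip force at its end, in the units of the state.
- status.get_obs(): the state, without advancing time (a new reading comes with each control period).
- imaging.grab_frame(name): name is "scene" or "top" or "wrist"; returns a dict with "color" (384x512x3 uint8, red, green, blue), "depth" (384x512 float32, m along the optical axis (not along the pixel's ray), 0 where there is no reading), "K" (3x3 intrinsics, pixels), "k1" (the pictures are not rectified: a ray, as slopes to the right and down, at radius r is drawn at 1 + k1 r^2 times it, then the intrinsics apply), "R" (3x3) and "t" (3): a world point X has camera coordinates R X + t. Camera axes: x right, y down, z forward; pixel columns grow to the right and rows downward; lengths in m; the calibration is good to about 2 mm. A picture is of the moment at which its call begins.
- workorder.hand_in(): hands the job in; it is judged then, once.
The state is a dict: "clock": time; "joints": joint angles; "qvel": joint speeds; "tau": joint torques, N m; "tcp_pos": TCP position; "orientation": TCP orientation; "contact_force": force on the tool from outside, world axes, zero at the start; "moment": the same for the moment, N m; "grip_width": finger opening in m; "gripper_force": force on a finger pad.
Only numpy, scipy, OpenCV 4.12 (cv2) and the standard library are available. Lean on these libraries where they do the work, as an engineer would, in place of code of your own. Each camera call takes 0.05 s, during which the arm holds its last target. There are 200 camera calls.

TASK

Set out the counter display: stand the glue stick, the rubber stamp, the thread spool and the ink pad that stand along the front of the counter upright in the middle of the four round display discs, one to a disc, in order of height, with the tallest on the disc next to the counter bell and each next one lower, down to the lowest on the disc next to the card holder at the other end of the row. Leave the bell and the card holder where they stand.

Things in the scene. Friction and masses are not known exactly. Their poses are not given: they have to be found in the camera images.
- glue_stick: standing glue stick, white barrel and red cap, round, 26 mm across and 88 mm high: the tallest of the four. Origin at the centre of its underside, z up along it. About 0.03 kg
- rubber_stamp: rubber stamp of plain wood, 69 mm high: a foot 25 x 52 mm (long along its y) and 20 mm high, above it a round upright knob 25 mm across to be gripped. Origin at the centre of its underside, z up. About 0.06 kg
- thread_spool: standing spool of white thread with wooden rims, round, 29 mm across and 46 mm high; grip it round the rims. Origin at the centre of its underside, z up. About 0.022 kg
- ink_pad: flat closed ink pad, green top on a black base, 57 mm (its x) by 73 mm (its y) and 18 mm high: the lowest of the four; grip it across the 57 mm. Origin at the centre of its underside, z up. Under 0.1 kg
- disc_a: fixed low round display disc, 80 mm across and 6 mm high, wood with a cork top; origin at the centre of its underside, z up, so its top is 6 mm above the origin. One end of the row of four, the left as the robot sees it; the row runs disc_a, disc_b, disc_c, disc_d, about 100 mm from centre to centre
- disc_b: fixed low round display disc, 80 mm across and 6 mm high, wood with a cork top; origin at the centre of its underside, z up, so its top is 6 mm above the origin. Second of the row from the left
- disc_c: fixed low round display disc, 80 mm across and 6 mm high, wood with a cork top; origin at the centre of its underside, z up, so its top is 6 mm above the origin. Third of the row from the left
- disc_d: fixed low round display disc, 80 mm across and 6 mm high, wood with a cork top; origin at the centre of its underside, z up, so its top is 6 mm above the origin. The other end of the row, the right as the robot sees it
- call_bell: counter bell, silver dome on a black foot, 84 mm across and 62 mm high, loose, standing about 130 mm beyond one end disc (at either end). Origin at the centre of its underside
- card_holder: white holder with a stack of cards, 52 x 100 x 57 mm high, loose, standing about 130 mm beyond the other end disc. Origin at the centre of its underside
Mind the look-alikes: they are no part of the job. What is shaped like the thread_spool but green is not meant.

How it is judged:
At the end, for the whole second after the job is handed in: Counted from the disc next to the bell: glue stick, rubber stamp, thread spool, ink pad, each standing on its disc (not tilted over 0.1 rad), its centre within 15 mm of the disc's centre, and at rest (((horizontal distance between call_bell and disc_a below 0.2 m and horizontal distance between glue_stick and disc_a below 0.015 m and z of glue_stick in the frame of disc_a between 0.003 and 0.01 m and angle between each of glue_stick, rubber_stamp, thread_spool, ink_pad's own z axis and vertical below 0.1 rad and linear speed of each of glue_stick, rubber_stamp, thread_spool, ink_pad below 0.02 m/s and horizontal distance between rubber_stamp and disc_b below 0.015 m and z of rubber_stamp in the frame of disc_b between 0.003 and 0.01 m and horizontal distance between thread_spool and disc_c below 0.015 m and z of thread_spool in the frame of disc_c between 0.003 and 0.01 m and horizontal distance between ink_pad and disc_d below 0.015 m and z of ink_pad in the frame of disc_d between 0.003 and 0.01 m) or (horizontal distance between call_bell and disc_d below 0.2 m and horizontal distance between glue_stick and disc_d below 0.015 m and z of glue_stick in the frame of disc_d between 0.003 and 0.01 m and angle between each of glue_stick, rubber_stamp, thread_spool, ink_pad's own z axis and vertical below 0.1 rad and linear speed of each of glue_stick, rubber_stamp, thread_spool, ink_pad below 0.02 m/s and horizontal distance between rubber_stamp and disc_c below 0.015 m and z of rubber_stamp in the frame of disc_c between 0.003 and 0.01 m and horizontal distance between thread_spool and disc_b below 0.015 m and z of thread_spool in the frame of disc_b between 0.003 and 0.01 m and horizontal distance between ink_pad and disc_a below 0.015 m and z of ink_pad in the frame of disc_a between 0.003 and 0.01 m))); the robot touches nothing.
It fails at once if the call bell is shifted by more than 20 mm (distance of call_bell from where it was at the start of the episode above 0.02 m).
It fails at once if the card holder is shifted by more than 20 mm (distance of card_holder from where it was at the start of the episode above 0.02 m).
It also fails if it takes over 102 s, if anything falls off the work surface, if the arm or the gripper's body presses on something with over 40 N, if the wrist force passes 120 N, or if a joint passes its speed limit or range.

## Working session

There is one attempt and no reset: what is moved stays moved. The work goes in short steps, Python scripts to look and compute and a tool call to move; the robot and the scene stay as the last step left them, time stands still between calls to the robot, and variables do not carry over. Pictures are saved under pics/ and viewed, at most 14 in all, crops included, and the job is handed in when it is done.

Besides the shell and the picture viewer there is one more tool, called after "Call:" in YAML: its name, and indented under it one key for each argument. send_rows: Moves the arm, as the interface text tells. Its arguments: {"type":"object","properties":{"steps":{"type":"array"},"force":{"type":"number"}},"required":["steps"]}

```bash
mkdir -p pics; ls; cat > h.py <<'E'
import numpy as np, cv2
from bench import status, imaging, workorder
def grab(n):
    return imaging.grab_frame(n)
def save(f,name): cv2.imwrite('pics/'+name,cv2.cvtColor(f['color'],cv2.COLOR_RGB2BGR))
def ray(f,uv):
    uv=np.atleast_2d(np.array(uv,float)); K=f['K']
    d=np.c_[(uv[:,0]-K[0,2])/K[0,0],(uv[:,1]-K[1,2])/K[1,1]]
    s=d.copy()
    for _ in range(20): s=d/(1+f['k1']*(s**2).sum(1,keepdims=True))
    return np.c_[s,np.ones(len(s))]
def onplane(f,uv,z):
    r=ray(f,uv)@f['R']; c=-f['R'].T@f['t']
    return c+r*((z-c[2])/r[:,2])[:,None]
def cloud(f):
    h,w=f['depth'].shape; v,u=np.mgrid[:h,:w]
    r=ray(f,np.c_[u.ravel(),v.ravel()])*f['depth'].reshape(-1,1)
    P=(r-f['t'])@f['R']; P[f['depth'].ravel()==0]=np.nan
    return P.reshape(h,w,3)
def project(f,X):
    c=np.atleast_2d(X)@f['R'].T+f['t']; s=c[:,:2]/c[:,2:]
    s=s*(1+f['k1']*(s**2).sum(1,keepdims=True)); return s*[f['K'][0,0],f['K'][1,1]]+f['K'][:2,2]
E
python3 - <<'E'
from h import *
import pickle
for n in ('scene','top','wrist'):
    f=grab(n); save(f,n+'0.png'); pickle.dump(f,open(n+'0.pkl','wb')); print(n,-f['R'].T@f['t'],f['R'][2])
print({k:np.round(v,3) for k,v in status.get_obs().items()})
E
```

```text
pics
scene [-0.1196388  -0.5901288   0.77233328] [ 0.56980418  0.54730036 -0.61301348]
top [0.30150619 0.04836633 1.26012737] [ 0.2217174  -0.00356293 -0.97510446]
wrist [0.11813132 0.66891573 0.37175339] [ 0.29423276 -0.09082414 -0.95140846]
{'clock': np.float64(0.15), 'joints': array([-1.388,  0.478,  0.022,  1.556, -0.011,  1.109, -0.083]), 'qvel': array([ 0.   , -0.001, -0.   , -0.004,  0.   ,  0.   ,  0.   ]), 'tau': array([ 3.0000e-03, -5.9693e+01,  1.6100e+00, -2.8149e+01,  1.3000e-02,
        6.0000e-03, -0.0000e+00]), 'tcp_pos': array([0.193, 0.646, 0.256]), 'orientation': array([-4.550e-01, -3.108e+00,  2.000e-03]), 'contact_force': array([-0.271,  0.255,  0.489]), 'moment': array([-0.02 , -0.028,  0.017]), 'gripper_force': np.float64(0.0), 'grip_width': np.float64(0.085)}
```

View pics/top0.png

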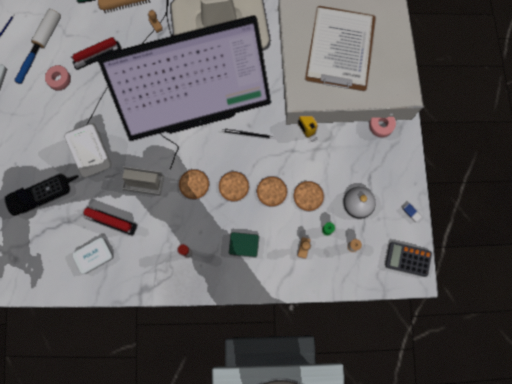

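View pics/scene0.png

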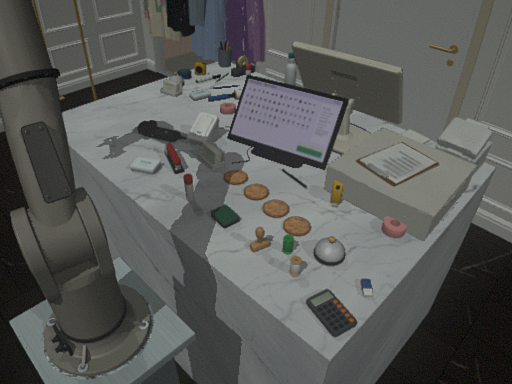

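The bell, at top (360,202), is beside disc_d. The card holder, at (140,180), is beside disc_a. So the order is glue→d, stamp→c, spool→b, ink pad→a.

Look-alikes in the top view:
- **Glue stick:** (184,250) with red cap, against red staplers at (110,220) and (96,52).
- **Spool:** (355,245) white with wood rims, against the green one at (328,228).
- **Stamp:** (304,247), against a wooden figure at (155,20).
- **Ink pad:** (244,244) green, against the white box at (93,255).

```bash
python3 - <<'E'
from h import *
import pickle
f=pickle.load(open('top0.pkl','rb')); s=pickle.load(open('scene0.pkl','rb'))
# discs: orange-brown mask
for nm,g in (('top',f),('scene',s)):
    P=cloud(g); hsv=cv2.cvtColor(g['color'],cv2.COLOR_RGB2HSV)
    h,S,v=[hsv[...,i].astype(int) for i in range(3)]
    print(nm,'table z',np.nanmedian(P[...,2][(abs(P[...,2])<.02)]))
    M={'wood':(h>3)&(h<22)&(S>90)&(v>60),'green':(h>40)&(h<95)&(S>70),'red':((h<5)|(h>172))&(S>110)}
    for k,m in M.items():
        m=cv2.morphologyEx(m.astype(np.uint8),cv2.MORPH_CLOSE,np.ones((3,3)))
        n,l,st,c=cv2.connectedComponentsWithStats(m)
        for i in range(1,n):
            if st[i,4]<25: continue
            p=P[l==i]; q=np.nanmedian(p,0)
            if not(.3<q[0]<.8 and abs(q[1])<.45): continue
            cnt=max(cv2.findContours((l==i).astype(np.uint8),0,2)[0],key=len)
            print(k,np.round(c[i]),st[i,4],'depth med',np.round(q,3),'ztop',np.round(np.nanpercentile(p[:,2],95),3),'ray@0.006',onplane(g,c[i],.006).round(3)[0][:2],'minrect',np.round(cv2.minAreaRect(cnt)[2]),)
c=cv2.resize(f['color'][160:290,90:440],None,fx=2.28,fy=2.28,interpolation=cv2.INTER_CUBIC)
t=cv2.resize(s['color'][160:310,150:370],None,fx=3,fy=3,interpolation=cv2.INTER_CUBIC)
cv2.imwrite('pics/crop1.png',cv2.cvtColor(t,cv2.COLOR_RGB2BGR))
E
```

```text
top table z -0.0009215045846900968
wood [311. 124.] 88 depth med [ 0.746 -0.107  0.057] ztop 0.062 ray@0.006 [ 0.766 -0.108] minrect 70.0
wood [194. 184.] 673 depth med [0.611 0.202 0.005] ztop 0.009 ray@0.006 [0.611 0.203] minrect 45.0
wood [233. 186.] 678 depth med [0.603 0.101 0.005] ztop 0.009 ray@0.006 [0.603 0.1  ] minrect 90.0
wood [271. 191.] 679 depth med [0.587 0.002 0.005] ztop 0.009 ray@0.006 [0.587 0.002] minrect 90.0
wood [308. 196.] 669 depth med [ 0.572 -0.092  0.005] ztop 0.009 ray@0.006 [ 0.572 -0.092] minrect 90.0
wood [363. 198.] 35 depth med [ 0.55  -0.222  0.06 ] ztop 0.063 ray@0.006 [ 0.562 -0.234] minrect 45.0
wood [304. 247.] 167 depth med [ 0.434 -0.071  0.021] ztop 0.068 ray@0.006 [ 0.439 -0.074] minrect 15.0
wood [355. 244.] 90 depth med [ 0.438 -0.197  0.045] ztop 0.048 ray@0.006 [ 0.442 -0.205] minrect 45.0
wood [417. 252.] 124 depth med [ 0.418 -0.359  0.015] ztop 0.019 ray@0.006 [ 0.419 -0.362] minrect 11.0
green [328. 228.] 124 depth med [ 0.481 -0.133  0.044] ztop 0.048 ray@0.006 [ 0.486 -0.139] minrect 90.0
green [243. 244.] 582 depth med [0.45  0.0
[... 902 characters left out ...]
d [331. 239.] 27 depth med [ 0.547 -0.228  0.061] ztop 0.063 ray@0.006 [ 0.598 -0.2  ] minrect 0.0
wood [296. 260.] 68 depth med [ 0.438 -0.2    0.046] ztop 0.048 ray@0.006 [ 0.468 -0.18 ] minrect 90.0
wood [343. 310.] 105 depth med [ 0.417 -0.363  0.017] ztop 0.02 ray@0.006 [ 0.425 -0.36 ] minrect 48.0
green [225. 215.] 301 depth med [0.446 0.067 0.018] ztop 0.021 ray@0.006 [0.455 0.078] minrect 51.0
green [288. 244.] 173 depth med [ 0.474 -0.143  0.035] ztop 0.047 ray@0.006 [ 0.496 -0.127] minrect 5.0
red [173. 154.] 138 depth med [0.508 0.399 0.047] ztop 0.05 ray@0.006 [0.544 0.456] minrect 63.0
red [188. 179.] 63 depth med [0.428 0.209 0.084] ztop 0.09 ray@0.006 [0.489 0.298] minrect 0.0
```

View pics/crop1.png

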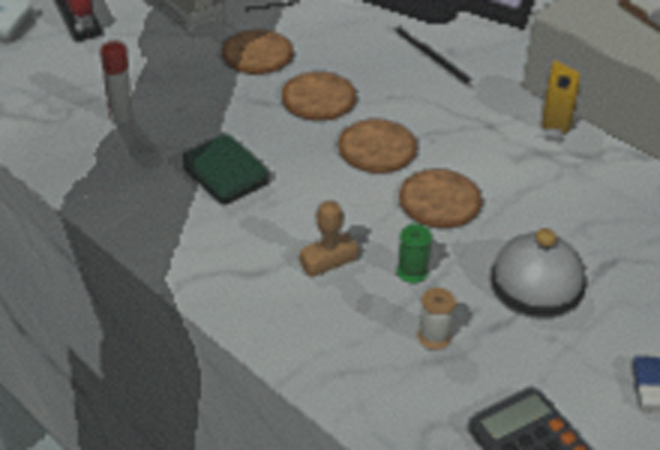

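The crop confirms the choices. The glue stick is at (115,80), the ink pad at (225,168), the stamp at (330,240) and the white spool at (437,320); the green spool at (415,253) is the look-alike. The disc row is clear of other things.

```bash
cat >> h.py <<'E'
from scipy.spatial.transform import Rotation as Ro
def togo(x,y,z,ang=None):
    """tool-frame shift (cm) to world TCP target; ang = world angle (deg) of closing line"""
    o=status.get_obs(); R=Ro.from_rotvec(o['orientation']).as_matrix()
    d=R.T@(np.array([x,y,z])-o['tcp_pos'])*100
    a=np.degrees(np.arctan2(R[1,1],R[0,1])); yaw=None
    if ang is not None: yaw=-((ang-a+90)%180-90)
    print('t',round(float(o['clock']),2),'tcp',o['tcp_pos'].round(4),'ang',a.round(1),'tilt',np.degrees(np.arccos(-R[2,2])).round(2),'q7',o['joints'][[0,6]].round(2),'GO',d.round(2),'yaw',yaw)
E
python3 - <<'E'
from h import *
togo(.43,.214,.2,26)
E
```

```text
t 0.15 tcp [0.1934 0.6463 0.2555] ang 73.3 tilt 0.08 q7 [-1.39 -0.08] GO [-35.06 -34.62   5.61] yaw 47.33857913790716
```

Call:
send_rows:
  steps:
    - {"dx":-4,"dy":-4,"dz":0.6,"yaw":5,"gripper":0.7}
    - {"dx":-8,"dy":-8,"dz":1.5,"yaw":12}
    - {"dx":-12,"dy":-12,"dz":2,"yaw":20}
    - {"dx":-16,"dy":-16,"dz":2.5,"yaw":26}
    - {"dx":-20,"dy":-20,"dz":3,"yaw":32}

```text
validation failed for argument at $.st...
```

```bash
python3 - <<'E'
from h import *
togo(.43,.214,.2,26)
E
```

```text
t 0.15 tcp [0.1934 0.6463 0.2555] ang 73.3 tilt 0.08 q7 [-1.39 -0.08] GO [-35.06 -34.62   5.61] yaw 47.33857913790716
```

Call:
send_rows:
  steps:
    - {"dx":-4,"dy":-4,"dz":0.6,"yaw":5,"gripper":0.7}
    - {"dx":-8,"dy":-8,"dz":1.5,"yaw":12,"gripper":0.7}
    - {"dx":-12,"dy":-12,"dz":2,"yaw":20,"gripper":0.7}
    - {"dx":-16,"dy":-16,"dz":2.5,"yaw":26,"gripper":0.7}
    - {"dx":-20,"dy":-20,"dz":3,"yaw":32,"gripper":0.7}

```text
clock: 0.78
tcp_pos: [0.3284, 0.3959, 0.2261]
orientation: [-1.299, -2.86, -0.0]
contact_force: [0.7, -0.2, 0.6]
grip_width: 0.0595
gripper_force: 0.0
```

```bash
python3 - <<'E'
from h import *
togo(.43,.214,.2,26)
E
```

```text
t 0.78 tcp [0.3284 0.3959 0.2261] ang 41.1 tilt 0.0 q7 [-1.17 -0.22] GO [-20.38  -4.32   2.61] yaw 15.137882215373992
```

Call:
send_rows:
  steps:
    - {"dx":-5,"dy":-1.1,"dz":0.6,"yaw":4,"gripper":0.7}
    - {"dx":-10,"dy":-2.2,"dz":1.3,"yaw":8,"gripper":0.7}
    - {"dx":-15,"dy":-3.2,"dz":2,"yaw":12,"gripper":0.7}
    - {"dx":-20.4,"dy":-4.3,"dz":2.6,"yaw":15,"gripper":0.7}
    - {"dx":-20.4,"dy":-4.3,"dz":2.6,"yaw":15,"gripper":0.7}

```text
clock: 1.4
tcp_pos: [0.4317, 0.2117, 0.2]
orientation: [1.667, 2.662, -0.003]
contact_force: [-0.5, 1.0, 0.1]
grip_width: 0.0598
gripper_force: 0.0
```

```bash
python3 - <<'E'
from h import *
togo(.43,.214,.061)
f=grab('wrist'); save(f,'w1.png')
print(project(f,[[.43,.214,.088],[.43,.214,0],status.get_obs()['tcp_pos']]))
P=cloud(f); m=(P[...,2]>.075)&(P[...,2]<.1)&(np.hypot(P[...,0]-.43,P[...,1]-.214)<.04)
q=P[m]; print(m.sum(),q.min(0),q.max(0),np.median(q,0))
E
```

```text
t 1.4 tcp [0.4317 0.2117 0.2   ] ang 25.9 tilt 0.11 q7 [-0.89 -0.03] GO [ 0.3  -0.04 13.9 ] yaw None
[[255.04604704 192.608801  ]
 [255.1892941  168.14705782]
 [256.37435975 267.89486229]]
786 [0.42031432 0.20608465 0.07545425] [0.44629208 0.23203862 0.08965341] [0.43255229 0.22075536 0.08703753]
```

View pics/w1.png

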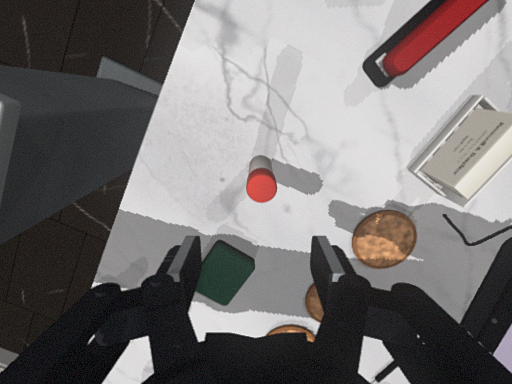

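The view shows the glue stick's red cap at (262,183), and below it the ink pad at (225,272) and disc_a at (384,239). The cap's place from this view is (0.433, 0.219).

```bash
cat >> h.py <<'E'
def blobs(f,kind,amin=150):
    hsv=cv2.cvtColor(f['color'],cv2.COLOR_RGB2HSV); h,S,v=[hsv[...,i].astype(int) for i in range(3)]
    m={'wood':(h>3)&(h<22)&(S>90)&(v>50),'green':(h>40)&(h<95)&(S>70),'red':((h<5)|(h>172))&(S>110)}[kind]
    m=cv2.morphologyEx(m.astype(np.uint8),cv2.MORPH_CLOSE,np.ones((5,5)))
    P=cloud(f)
    for c in cv2.findContours(m,0,1)[0]:
        if cv2.contourArea(c)<amin: continue
        b=np.zeros_like(m); cv2.drawContours(b,[c],-1,1,-1); p=P[b>0]; z=np.nanpercentile(p[:,2],90)
        c=c.reshape(-1,2); edge=((c<3)|(c>[508,380])).any()
        w=onplane(f,c,z-.002)[:,:2].astype(np.float32)
        (x,y),r=cv2.minEnclosingCircle(w); rect=cv2.minAreaRect(w); bx=cv2.boxPoints(rect)
        e=bx[1]-bx[0]; e2=bx[2]-bx[1]; s=e if np.linalg.norm(e)<np.linalg.norm(e2) else e2
        print(kind,c.mean(0).round(),'edge' if edge else '','z',z.round(4),'circ',np.round([x,y,r],4),'rect',np.round(rect[0],4),np.round(sorted(rect[1]),4),'short-side ang',np.degrees(np.arctan2(s[1],s[0])).round(1))
E
python3 - <<'E'
from h import *
import pickle
for n in ('wrist',):
    f=grab(n)
    for k in ('red','wood','green'): blobs(f,k)
f=pickle.load(open('top0.pkl','rb')); print('top')
for k in ('wood','green'): blobs(f,k,60)
togo(.433,.219,.062)
E
```

```text
red [261. 189.]  z 0.088 circ [0.4316 0.2211 0.0149] rect [0.432  0.2212] [0.0247 0.0293] short-side ang 26.0
red [435.  34.] edge z 0.0465 circ [0.5141 0.4015 0.0524] rect [0.51  0.403] [0.0254 0.1037] short-side ang -21.4
wood [292. 332.]  z 0.0063 circ [0.5791 0.0233 0.0325] rect [0.5771 0.0306] [0.0201 0.0647] short-side ang -74.8
wood [314. 305.]  z 0.0062 circ [0.5839 0.0859 0.0323] rect [0.5801 0.0823] [0.0222 0.0638] short-side ang 43.9
wood [383. 242.]  z 0.0064 circ [0.611  0.2023 0.0398] rect [0.6112 0.2021] [0.0774 0.0788] short-side ang 73.7
green [290. 376.] edge z 0.2699 circ [0.4298 0.2333 0.007 ] rect [0.4291 0.2346] [0.0063 0.0138] short-side ang -64.3
green [177. 367.] edge z 0.2698 circ [0.406  0.224  0.0071] rect [0.4054 0.2247] [0.0098 0.0128] short-side ang -63.0
green [453. 363.] edge z 0.2643 circ [0.4719 0.2497 0.0106] rect [0.4703 0.2486] [0.0142 0.0199] short-side ang 51.0
green [ 96. 335.] edge z 0.2583 circ [0.3818 0.2087 0.0246] rect [0.3837 0.2085] [0.0162 0.0475] short-side ang -5.7
green [217. 276.]  z 0.018 circ [0.447  0.0751 0.0457] rect [0.4478 0
[... 937 characters left out ...]
0.0581] short-side ang -74.1
wood [154.  21.]  z 0.0645 circ [1.0588 0.3091 0.0339] rect [1.0594 0.3077] [0.0205 0.0675] short-side ang -66.7
wood [120.   2.] edge z 0.0412 circ [1.1469 0.4111 0.0644] rect [1.133 0.412] [0.03   0.1285] short-side ang -3.7
green [243. 244.]  z 0.0199 circ [0.4498 0.0777 0.0403] rect [0.4502 0.077 ] [0.0537 0.0685] short-side ang -6.7
green [328. 228.]  z 0.0471 circ [ 0.479  -0.1327  0.0172] rect [ 0.4804 -0.1335] [0.0272 0.0302] short-side ang 86.9
green [244.  97.]  z 0.0793 circ [0.8166 0.0674 0.0432] rect [0.8172 0.0676] [0.0144 0.086 ] short-side ang 14.1
t 1.5 tcp [0.4302 0.216  0.2002] ang 26.3 tilt 0.02 q7 [-0.9  -0.03] GO [ 0.13  0.39 13.82] yaw None
```

Call:
send_rows:
  steps:
    - {"dx":0.1,"dy":0.4,"dz":5,"yaw":0,"gripper":0.7}
    - {"dx":0.1,"dy":0.4,"dz":9,"yaw":0,"gripper":0.7}
    - {"dx":0.1,"dy":0.4,"dz":12,"yaw":0,"gripper":0.7}
    - {"dx":0.1,"dy":0.4,"dz":13.8,"yaw":0,"gripper":0.7}
    - {"dx":0.1,"dy":0.4,"dz":13.8,"yaw":0,"gripper":0.7}

```text
clock: 2.12
tcp_pos: [0.4319, 0.22, 0.0612]
orientation: [-1.652, -2.67, 0.004]
contact_force: [-0.8, 0.0, 1.6]
grip_width: 0.0598
gripper_force: 0.0
```

Call:
send_rows:
  steps:
    - {"dx":0,"dy":0,"dz":0,"yaw":0,"gripper":0.5}
    - {"dx":0,"dy":0,"dz":0,"yaw":0,"gripper":0.3}
    - {"dx":0,"dy":0,"dz":0,"yaw":0,"gripper":0.2}
    - {"dx":0,"dy":0,"dz":0,"yaw":0,"gripper":0.2}
    - {"dx":0,"dy":0,"dz":0,"yaw":0,"gripper":0.2}
  force: 25

```text
clock: 2.75
tcp_pos: [0.4339, 0.2193, 0.0632]
orientation: [1.657, 2.669, 0.003]
contact_force: [-1.2, 0.9, 6.1]
grip_width: 0.0258
gripper_force: 24.4
```

```bash
python3 - <<'E'
from h import *
togo(.572,-.092,.18,-9)
f=grab('wrist'); save(f,'w2.png')
E
```

```text
t 2.75 tcp [0.4339 0.2193 0.0632] ang 26.3 tilt 0.1 q7 [-0.81  0.09] GO [-34.02  -1.42 -11.71] yaw 35.34175990350916
```

View pics/w2.png

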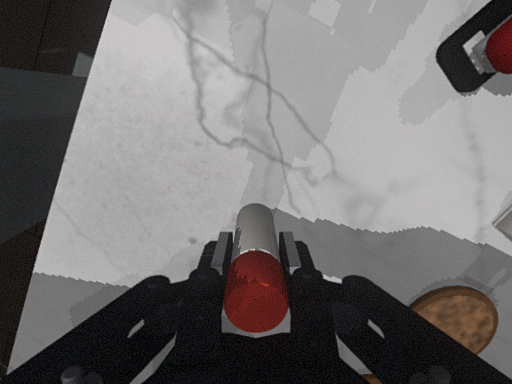

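The stick is held between the pads, width 26 mm.

Call:
send_rows:
  steps:
    - {"dx":0,"dy":0,"dz":-3,"yaw":0,"gripper":0.2}
    - {"dx":0,"dy":0,"dz":-7,"yaw":0,"gripper":0.2}
    - {"dx":-3,"dy":-0.1,"dz":-11,"yaw":3,"gripper":0.2}
    - {"dx":-7,"dy":-0.3,"dz":-11.7,"yaw":8,"gripper":0.2}
    - {"dx":-11,"dy":-0.5,"dz":-11.7,"yaw":13,"gripper":0.2}

```text
clock: 3.42
tcp_pos: [0.4786, 0.1174, 0.1807]
orientation: [1.951, 2.462, 0.005]
contact_force: [-0.3, 1.2, 0.6]
grip_width: 0.0253
gripper_force: 24.7
```

```bash
python3 - <<'E'
from h import *
togo(.572,-.092,.18,-9)
E
```

```text
t 3.42 tcp [0.4786 0.1174 0.1807] ang 13.2 tilt 0.17 q7 [-0.74  0.04] GO [-22.52   4.31   0.05] yaw 22.212205076994195
```

Call:
send_rows:
  steps:
    - {"dx":-5,"dy":1,"dz":0,"yaw":5,"gripper":0.2}
    - {"dx":-10,"dy":2,"dz":0,"yaw":11,"gripper":0.2}
    - {"dx":-15,"dy":3,"dz":0,"yaw":17,"gripper":0.2}
    - {"dx":-19.5,"dy":3.8,"dz":0,"yaw":22,"gripper":0.2}
    - {"dx":-22.5,"dy":4.3,"dz":0,"yaw":22,"gripper":0.2}

```text
clock: 4.05
tcp_pos: [0.5719, -0.0934, 0.1796]
orientation: [2.385, 2.043, -0.0]
contact_force: [-0.1, 0.7, -0.0]
grip_width: 0.0254
gripper_force: 24.7
```

Call:
send_rows:
  steps:
    - {"dx":0,"dy":0,"dz":0,"yaw":0,"gripper":0.2}
    - {"dx":0,"dy":0,"dz":0,"yaw":0,"gripper":0.2}
    - {"dx":0,"dy":0,"dz":3,"yaw":0,"gripper":0.2}
    - {"dx":0,"dy":0,"dz":6,"yaw":0,"gripper":0.2}
    - {"dx":0,"dy":0,"dz":6,"yaw":0,"gripper":0.2}

```text
clock: 4.68
tcp_pos: [0.5696, -0.089, 0.1175]
orientation: [-2.378, -2.047, 0.005]
contact_force: [-1.3, 0.8, -0.4]
grip_width: 0.0254
gripper_force: 24.7
```

```bash
python3 - <<'E'
from h import *
f=grab('wrist'); save(f,'w3.png'); blobs(f,'wood'); blobs(f,'red')
togo(.572,-.092,.0695,-9)
E
```

```text
wood [257. 289.]  z 0.1417 circ [ 0.5739 -0.0815  0.0175] rect [ 0.5732 -0.0796] [0.0275 0.0275] short-side ang -26.7
wood [ 89. 212.]  z 0.0652 circ [ 0.4623 -0.0677  0.0352] rect [ 0.4612 -0.063 ] [0.032  0.0699] short-side ang -76.6
wood [260. 198.]  z 0.006 circ [ 0.5722 -0.0941  0.0399] rect [ 0.5734 -0.0912] [0.0731 0.0787] short-side ang 74.1
wood [484. 184.] edge z 0.0555 circ [ 0.7269 -0.0944  0.0329] rect [ 0.7287 -0.0953] [0.0416 0.0614] short-side ang 28.7
wood [262.  79.]  z 0.006 circ [5.874e-01 3.000e-04 3.960e-02] rect [5.873e-01 3.000e-04] [0.0781 0.0783] short-side ang -74.2
red [256. 292.]  z 0.142 circ [ 0.5704 -0.0833  0.0191] rect [ 0.5698 -0.0834] [0.0273 0.0375] short-side ang 7.1
t 4.72 tcp [ 0.5708 -0.0897  0.119 ] ang -8.6 tilt 0.12 q7 [-0.34  0.24] GO [-0.21  0.17  4.95] yaw 0.4298892479074681
```

View pics/w3.png

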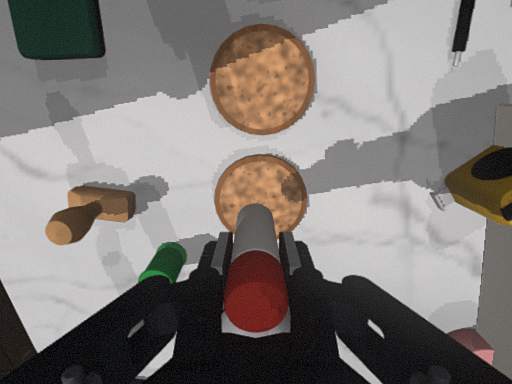

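Disc_d is under the stick at (261,198), and disc_c at (262,79).

Call:
send_rows:
  steps:
    - {"dx":-0.1,"dy":0.1,"dz":3,"yaw":0,"gripper":0.2}
    - {"dx":-0.1,"dy":0.1,"dz":4.5,"yaw":0,"gripper":0.2}
    - {"dx":-0.1,"dy":0.1,"dz":5.0,"yaw":0,"gripper":0.2}
    - {"dx":-0.1,"dy":0.1,"dz":5.0,"yaw":0,"gripper":0.2}
    - {"dx":-0.1,"dy":0.1,"dz":5.1,"yaw":0,"gripper":0.2}

```text
clock: 5.35
tcp_pos: [0.5729, -0.0922, 0.0692]
orientation: [2.382, 2.047, 0.002]
contact_force: [-1.4, 0.4, 10.8]
grip_width: 0.0254
gripper_force: 25.2
```

```bash
python3 - <<'E'
from h import *
togo(.572,-.093,.0695,-9); print(status.get_obs()['contact_force'])
E
```

```text
t 5.35 tcp [ 0.5729 -0.0922  0.0692] ang -8.7 tilt 0.08 q7 [-0.3   0.28] GO [-0.09 -0.08 -0.03] yaw 0.3342659860866348
[-1.35470234  0.42427506 10.7973644 ]
```

Call:
send_rows:
  steps:
    - {"dx":0,"dy":0,"dz":-0.1,"yaw":0,"gripper":0.4}
    - {"dx":0,"dy":0,"dz":-0.1,"yaw":0,"gripper":0.55}
    - {"dx":0,"dy":0,"dz":-0.1,"yaw":0,"gripper":0.55}
    - {"dx":0,"dy":0,"dz":-0.1,"yaw":0,"gripper":0.55}
    - {"dx":0,"dy":0,"dz":-2,"yaw":0,"gripper":0.55}

```text
clock: 5.98
tcp_pos: [0.5712, -0.0919, 0.0878]
orientation: [-2.381, -2.046, 0.004]
contact_force: [-0.3, 0.1, -0.6]
grip_width: 0.0468
gripper_force: 0.0
```

Call:
send_rows:
  steps:
    - {"dx":0,"dy":0,"dz":-4,"yaw":0,"gripper":0.6}
    - {"dx":0,"dy":0,"dz":-8,"yaw":0,"gripper":0.6}
    - {"dx":0,"dy":0,"dz":-12,"yaw":0,"gripper":0.6}
    - {"dx":0,"dy":-4,"dz":-12,"yaw":0,"gripper":0.6}
    - {"dx":0,"dy":-8,"dz":-12,"yaw":0,"gripper":0.6}

```text
clock: 6.6
tcp_pos: [0.4927, -0.0803, 0.2098]
orientation: [2.383, 2.046, 0.003]
contact_force: [0.2, 0.0, -0.4]
grip_width: 0.0516
gripper_force: 0.0
```

```bash
python3 - <<'E'
from h import *
f=grab('wrist'); save(f,'w4.png'); blobs(f,'wood'); blobs(f,'red')
P=cloud(f); q=P[(P[...,2]>.03)&(P[...,2]<.075)&(np.hypot(P[...,0]-.433,P[...,1]+.075)<.04)]
if len(q): print('knob',q.min(0),q.max(0))
togo(.433,-.075,.18,-9)
E
```

```text
wood [223. 283.]  z 0.0458 circ [ 0.4358 -0.1994  0.0139] rect [ 0.436  -0.1994] [0.0246 0.0262] short-side ang -8.8
wood [205. 177.]  z 0.0659 circ [ 0.4473 -0.0658  0.0223] rect [ 0.4461 -0.0689] [0.0336 0.0401] short-side ang 73.8
wood [323. 171.]  z 0.0064 circ [ 0.5707 -0.0938  0.0395] rect [ 0.5687 -0.0921] [0.073  0.0768] short-side ang -48.1
wood [490. 158.] edge z 0.0567 circ [ 0.7246 -0.0979  0.0342] rect [ 0.7273 -0.0974] [0.048  0.0621] short-side ang 29.1
wood [329.  83.]  z 0.0062 circ [0.5848 0.0006 0.0391] rect [5.85e-01 5.00e-04] [0.0764 0.077 ] short-side ang -41.2
wood [335.   7.] edge z 0.0061 circ [0.5981 0.0784 0.0324] rect [0.5968 0.0691] [0.0188 0.0647] short-side ang 81.9
red [342. 191.]  z 0.0939 circ [ 0.5676 -0.0895  0.0157] rect [ 0.5676 -0.0895] [0.0241 0.0304] short-side ang 39.6
knob [ 0.42696843 -0.08679166  0.03668724] [ 0.45061111 -0.06246946  0.06815596]
t 6.65 tcp [ 0.4866 -0.0801  0.2084] ang -8.8 tilt 0.3 q7 [-0.49  0.1 ] GO [-0.32 -5.36  2.87] yaw 0.21544659358497142
```

View pics/w4.png

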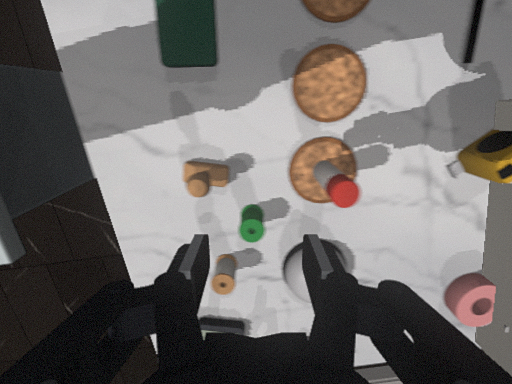

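The glue stick stands on disc_d at about (340,185). The stamp knob is at (198,186) with its foot behind it, and the white spool is at (224,280).

Call:
send_rows:
  steps:
    - {"dx":-0.3,"dy":-2.5,"dz":1,"yaw":0,"gripper":0.6}
    - {"dx":-0.3,"dy":-4.7,"dz":2.8,"yaw":0,"gripper":0.6}
    - {"dx":-0.3,"dy":-4.7,"dz":2.8,"yaw":0,"gripper":0.6}
    - {"dx":-0.3,"dy":-4.7,"dz":2.8,"yaw":0,"gripper":0.6}
    - {"dx":-0.3,"dy":-4.7,"dz":2.8,"yaw":0,"gripper":0.6}

```text
clock: 7.28
tcp_pos: [0.4478, -0.0762, 0.1812]
orientation: [2.382, 2.046, 0.002]
contact_force: [0.1, -0.2, 0.4]
grip_width: 0.0513
gripper_force: 0.0
```

```bash
python3 - <<'E'
from h import *
f=grab('wrist'); blobs(f,'wood')
P=cloud(f); q=P[(P[...,2]>.05)&(P[...,2]<.075)&(np.hypot(P[...,0]-.438,P[...,1]+.075)<.03)]
print('knob',q.min(0),q.max(0)); q=q[q[:,2]>.065]; print('top',len(q),q.mean(0))
q=P[(P[...,2]>.01)&(P[...,2]<.022)&(np.hypot(P[...,0]-.438,P[...,1]+.075)<.04)]; print('foot',q.min(0),q.max(0))
togo(.438,-.075,.05,-9)
E
```

```text
wood [263. 298.]  z 0.0458 circ [ 0.4377 -0.1997  0.0142] rect [ 0.4379 -0.1996] [0.0268 0.0271] short-side ang -9.0
wood [245. 182.]  z 0.066 circ [ 0.4416 -0.0624  0.022 ] rect [ 0.4406 -0.0677] [0.0331 0.0407] short-side ang 76.3
wood [379. 178.]  z 0.0065 circ [ 0.5769 -0.0976  0.046 ] rect [ 0.5726 -0.0967] [0.078  0.0843] short-side ang 16.6
wood [384.  78.]  z 0.0062 circ [ 5.868e-01 -2.000e-04  3.990e-02] rect [5.866e-01 1.000e-04] [0.0781 0.0786] short-side ang 86.1
wood [394.   4.] edge z 0.006 circ [0.598  0.0679 0.0254] rect [0.5974 0.0635] [0.009  0.0506] short-side ang 82.4
knob [ 0.42603716 -0.08539633  0.05000096] [ 0.45063576 -0.06264186  0.06811903]
top 267 [ 0.4384523  -0.0745676   0.06609257]
foot [ 0.41213745 -0.09194188  0.01007185] [ 0.46492567 -0.0575968   0.02183377]
t 7.33 tcp [ 0.4475 -0.0761  0.181 ] ang -8.7 tilt 0.09 q7 [-0.51  0.09] GO [-0.03 -0.98 13.1 ] yaw 0.33859959651566385
```

Call:
send_rows:
  steps:
    - {"dx":0,"dy":-0.9,"dz":4,"yaw":0,"gripper":0.6}
    - {"dx":0,"dy":-0.9,"dz":8,"yaw":0,"gripper":0.6}
    - {"dx":0,"dy":-0.9,"dz":11,"yaw":0,"gripper":0.6}
    - {"dx":0,"dy":-0.9,"dz":12.6,"yaw":0,"gripper":0.6}
    - {"dx":0,"dy":-0.9,"dz":12.6,"yaw":0,"gripper":0.6}

```text
clock: 7.95
tcp_pos: [0.4373, -0.0748, 0.0538]
orientation: [-2.383, -2.046, 0.002]
contact_force: [1.0, 0.9, 0.7]
grip_width: 0.0514
gripper_force: 0.0
```

Call:
send_rows:
  steps:
    - {"dx":0,"dy":0,"dz":0,"yaw":0,"gripper":0.4}
    - {"dx":0,"dy":0,"dz":0,"yaw":0,"gripper":0.2}
    - {"dx":0,"dy":0,"dz":0,"yaw":0,"gripper":0.15}
    - {"dx":0,"dy":0,"dz":0,"yaw":0,"gripper":0.15}
    - {"dx":0,"dy":0,"dz":0,"yaw":0,"gripper":0.15}
  force: 30

```text
clock: 8.57
tcp_pos: [0.4383, -0.0746, 0.0554]
orientation: [2.382, 2.046, 0.003]
contact_force: [-1.7, 0.1, 5.0]
grip_width: 0.0223
gripper_force: 29.1
```

```bash
python3 - <<'E'
from h import *
togo(.587,.001,.18,0)
E
```

```text
t 8.57 tcp [ 0.4383 -0.0746  0.0554] ang -8.7 tilt 0.14 q7 [-0.34  0.31] GO [  9.73  13.59 -12.42] yaw -8.666084558328706
```

Call:
send_rows:
  steps:
    - {"dx":0,"dy":0,"dz":-3,"yaw":0,"gripper":0.15}
    - {"dx":0.5,"dy":0.5,"dz":-7,"yaw":0,"gripper":0.15}
    - {"dx":3.5,"dy":4.5,"dz":-8,"yaw":-3,"gripper":0.15}
    - {"dx":6.5,"dy":9,"dz":-8,"yaw":-6,"gripper":0.15}
    - {"dx":9.7,"dy":13.6,"dz":-8,"yaw":-9,"gripper":0.15}

```text
clock: 9.2
tcp_pos: [0.5881, 0.0019, 0.1355]
orientation: [2.212, 2.23, 0.003]
contact_force: [0.5, -0.6, 0.1]
grip_width: 0.0221
gripper_force: 29.5
```

Call:
send_rows:
  steps:
    - {"dx":0,"dy":0,"dz":0,"yaw":0,"gripper":0.15}
    - {"dx":0,"dy":0,"dz":0,"yaw":0,"gripper":0.15}
    - {"dx":0,"dy":0,"dz":0,"yaw":0,"gripper":0.15}
    - {"dx":0,"dy":0,"dz":2,"yaw":0,"gripper":0.15}
    - {"dx":0,"dy":0,"dz":2,"yaw":0,"gripper":0.15}

```text
clock: 9.82
tcp_pos: [0.5845, 0.0007, 0.1123]
orientation: [-2.213, -2.226, 0.005]
contact_force: [-0.2, 0.4, -1.0]
grip_width: 0.0223
gripper_force: 29.6
```

```bash
python3 - <<'E'
from h import *
f=grab('wrist'); save(f,'w5.png')
togo(.587,.001,.062,0); print(status.get_obs()['grip_width'])
E
```

```text
t 9.88 tcp [0.5852 0.0006 0.1131] ang 0.3 tilt 0.15 q7 [-0.47  0.22] GO [0.04 0.19 5.11] yaw 0.30871120954833486
0.022328056769312994
```

View pics/w5.png

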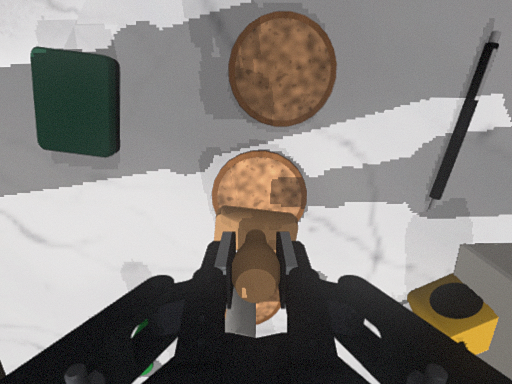

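The stamp hangs upright over disc_c, which is at (259,200).

Call:
send_rows:
  steps:
    - {"dx":0,"dy":0.1,"dz":3,"yaw":0,"gripper":0.15}
    - {"dx":0,"dy":0.1,"dz":4.5,"yaw":0,"gripper":0.15}
    - {"dx":0,"dy":0.1,"dz":5.1,"yaw":0,"gripper":0.15}
    - {"dx":0,"dy":0.1,"dz":5.2,"yaw":0,"gripper":0.15}
    - {"dx":0,"dy":0.1,"dz":5.2,"yaw":0,"gripper":0.15}

```text
clock: 10.5
tcp_pos: [0.5879, 0.0007, 0.0629]
orientation: [2.215, 2.227, 0.001]
contact_force: [0.6, -0.1, -0.6]
grip_width: 0.0222
gripper_force: 29.6
```

```bash
python3 - <<'E'
from h import *
togo(.587,.001,.062,0); print(status.get_obs()['contact_force'])
E
```

```text
t 10.5 tcp [0.5879 0.0007 0.0629] ang 0.3 tilt 0.06 q7 [-0.44  0.26] GO [ 0.03 -0.09  0.09] yaw 0.32911997669995685
[ 0.57062736 -0.13896774 -0.64485099]
```

Call:
send_rows:
  steps:
    - {"dx":0,"dy":0,"dz":0.1,"yaw":0,"gripper":0.15}
    - {"dx":0,"dy":0,"dz":0.2,"yaw":0,"gripper":0.15}
    - {"dx":0,"dy":0,"dz":0.2,"yaw":0,"gripper":0.15}

```text
clock: 10.88
tcp_pos: [0.5879, 0.0008, 0.0614]
orientation: [2.215, 2.228, 0.002]
contact_force: [-2.7, 0.2, 8.3]
grip_width: 0.0228
gripper_force: 30.1
```

Call:
send_rows:
  steps:
    - {"dx":0,"dy":0,"dz":-0.1,"yaw":0,"gripper":0.35}
    - {"dx":0,"dy":0,"dz":-0.1,"yaw":0,"gripper":0.5}
    - {"dx":0,"dy":0,"dz":-0.1,"yaw":0,"gripper":0.5}
    - {"dx":0,"dy":0,"dz":-0.1,"yaw":0,"gripper":0.5}
    - {"dx":0,"dy":0,"dz":-2,"yaw":0,"gripper":0.5}

```text
clock: 11.5
tcp_pos: [0.5863, 0.0008, 0.0798]
orientation: [-2.214, -2.227, 0.004]
contact_force: [1.0, -0.1, -0.8]
grip_width: 0.0428
gripper_force: 0.0
```

Call:
send_rows:
  steps:
    - {"dx":0,"dy":0,"dz":-4,"yaw":0,"gripper":0.6}
    - {"dx":0,"dy":0,"dz":-8,"yaw":0,"gripper":0.6}
    - {"dx":0,"dy":-1,"dz":-11,"yaw":5,"gripper":0.6}
    - {"dx":-1,"dy":-4,"dz":-11,"yaw":12,"gripper":0.6}
    - {"dx":-2,"dy":-8,"dz":-11,"yaw":18,"gripper":0.6}

```text
clock: 12.12
tcp_pos: [0.5077, -0.02, 0.1919]
orientation: [2.539, 1.849, 0.004]
contact_force: [-0.3, -0.3, 0.5]
grip_width: 0.0511
gripper_force: 0.0
```

```bash
python3 - <<'E'
from h import *
f=grab('wrist'); blobs(f,'wood'); save(f,'w6.png')
togo(.438,-.199,.15,-28)
E
```

```text
wood [328. 221.]  z 0.0093 circ [ 0.5696 -0.0962  0.0425] rect [ 0.5725 -0.0931] [0.073 0.082] short-side ang 48.1
wood [493. 178.] edge z 0.0538 circ [ 0.7287 -0.0887  0.0339] rect [ 0.7206 -0.0866] [0.0463 0.0641] short-side ang -2.3
wood [319. 133.]  z 0.0686 circ [0.5739 0.011  0.0312] rect [0.5739 0.0109] [0.0596 0.0613] short-side ang 27.2
wood [310.  32.] edge z 0.0061 circ [0.6017 0.098  0.0396] rect [0.5999 0.0917] [0.066  0.0773] short-side ang 72.5
t 12.18 tcp [ 0.5011 -0.0222  0.1905] ang -18.3 tilt 0.29 q7 [-0.63 -0.12] GO [-18.77  -0.41   4.05] yaw 9.68281416876998
```

View pics/w6.png

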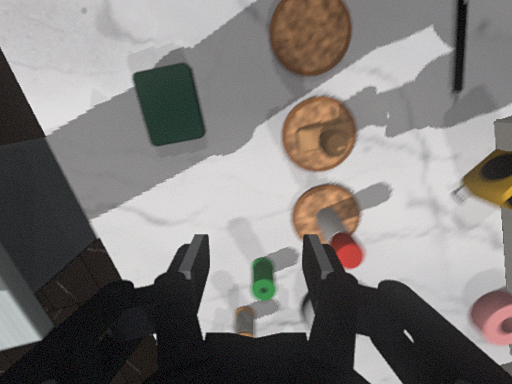

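The stamp stands on disc_c at (320,135), and the glue stick stands on disc_d.

Call:
send_rows:
  steps:
    - {"dx":-5,"dy":0,"dz":0,"yaw":3,"gripper":0.6}
    - {"dx":-10,"dy":0,"dz":0,"yaw":6,"gripper":0.6}
    - {"dx":-15,"dy":0,"dz":2,"yaw":10,"gripper":0.6}
    - {"dx":-18.6,"dy":0,"dz":4,"yaw":10,"gripper":0.6}
    - {"dx":-18.6,"dy":0,"dz":4,"yaw":10,"gripper":0.6}

```text
clock: 12.8
tcp_pos: [0.4492, -0.1997, 0.1503]
orientation: [-2.692, -1.618, 0.002]
contact_force: [-0.6, -0.2, 0.8]
grip_width: 0.0512
gripper_force: 0.0
```

Call:
send_rows:
  steps:
    - {"dx":0,"dy":0,"dz":0,"yaw":0,"gripper":0.6}
    - {"dx":0,"dy":0,"dz":0,"yaw":0,"gripper":0.6}

```text
clock: 13.05
tcp_pos: [0.4522, -0.1958, 0.151]
orientation: [2.686, 1.629, 0.002]
contact_force: [-0.2, -0.9, 0.1]
grip_width: 0.0511
gripper_force: 0.0
```

```bash
python3 - <<'E'
from h import *
f=grab('wrist'); blobs(f,'wood')
P=cloud(f); q=P[(P[...,2]>.038)&(P[...,2]<.055)&(np.hypot(P[...,0]-.438,P[...,1]+.199)<.03)]
print('spool',q.min(0),q.max(0),len(q))
togo(.438,-.199,.031,-28)
E
```

```text
wood [294. 317.]  z 0.017 circ [ 0.4208 -0.3463  0.0203] rect [ 0.4215 -0.3466] [0.0109 0.04  ] short-side ang -15.5
wood [242. 209.]  z 0.0455 circ [ 0.4381 -0.1999  0.0141] rect [ 0.4381 -0.1996] [0.0271 0.0278] short-side ang 62.3
wood [385. 178.]  z 0.0609 circ [ 0.5497 -0.223   0.0095] rect [ 0.5496 -0.223 ] [0.0166 0.0185] short-side ang 62.4
wood [328.  24.] edge z 0.0062 circ [ 0.5721 -0.0943  0.0397] rect [ 0.5658 -0.1071] [0.0492 0.0783] short-side ang 63.0
spool [ 0.42413409 -0.21442048  0.03800941] [ 0.45236731 -0.18530805  0.04711406] 858
t 13.1 tcp [ 0.4521 -0.1958  0.1509] ang -27.5 tilt 0.07 q7 [-0.29  0.17] GO [-0.95 -1.11 11.99] yaw 0.4753099306401367
```

Call:
send_rows:
  steps:
    - {"dx":-1,"dy":-1.1,"dz":3,"yaw":0,"gripper":0.6}
    - {"dx":-1,"dy":-1.1,"dz":7,"yaw":0,"gripper":0.6}
    - {"dx":-1,"dy":-1.1,"dz":10,"yaw":0,"gripper":0.6}
    - {"dx":-1,"dy":-1.1,"dz":11.9,"yaw":0,"gripper":0.6}
    - {"dx":-1,"dy":-1.1,"dz":11.9,"yaw":0,"gripper":0.6}

```text
clock: 13.72
tcp_pos: [0.4365, -0.1997, 0.0306]
orientation: [-2.685, -1.627, 0.002]
contact_force: [-0.2, -0.6, 0.9]
grip_width: 0.0514
gripper_force: 0.0
```

Call:
send_rows:
  steps:
    - {"dx":0,"dy":0,"dz":0,"yaw":0,"gripper":0.4}
    - {"dx":0,"dy":0,"dz":0,"yaw":0,"gripper":0.3}
    - {"dx":0,"dy":0,"dz":0,"yaw":0,"gripper":0.2}
    - {"dx":0,"dy":0,"dz":0,"yaw":0,"gripper":0.2}
    - {"dx":0,"dy":0,"dz":0,"yaw":0,"gripper":0.2}
  force: 25

```text
clock: 14.35
tcp_pos: [0.4376, -0.2006, 0.0322]
orientation: [2.687, 1.626, 0.003]
contact_force: [-0.7, 0.3, 7.5]
grip_width: 0.0276
gripper_force: 24.3
```

```bash
python3 - <<'E'
from h import *
togo(.603,.099,.18,9)
E
```

```text
t 14.35 tcp [ 0.4376 -0.2006  0.0322] ang -27.7 tilt 0.11 q7 [-0.1   0.37] GO [ 34.23   0.77 -14.74] yaw -36.6560679426412
```

Call:
send_rows:
  steps:
    - {"dx":0,"dy":0,"dz":-4,"yaw":0,"gripper":0.2}
    - {"dx":0,"dy":0,"dz":-9,"yaw":0,"gripper":0.2}
    - {"dx":2,"dy":0,"dz":-13,"yaw":-3,"gripper":0.2}
    - {"dx":6,"dy":0.2,"dz":-14.7,"yaw":-9,"gripper":0.2}
    - {"dx":10,"dy":0.3,"dz":-14.7,"yaw":-15,"gripper":0.2}

```text
clock: 14.98
tcp_pos: [0.4874, -0.1127, 0.1803]
orientation: [2.448, 1.965, 0.006]
contact_force: [0.3, -0.3, -1.3]
grip_width: 0.0279
gripper_force: 24.9
```

```bash
python3 - <<'E'
from h import *
togo(.603,.099,.18,9); print(status.get_obs()['grip_width'])
E
```

```text
t 14.97 tcp [ 0.4874 -0.1127  0.1803] ang -12.5 tilt 0.25 q7 [-0.46  0.18] GO [23.17  6.71  0.09] yaw -21.501043394530427
0.027864496115764633
```

Call:
send_rows:
  steps:
    - {"dx":5,"dy":1.4,"dz":0,"yaw":-5,"gripper":0.2}
    - {"dx":10,"dy":2.8,"dz":0,"yaw":-11,"gripper":0.2}
    - {"dx":15,"dy":4.3,"dz":0,"yaw":-17,"gripper":0.2}
    - {"dx":19.5,"dy":5.7,"dz":0,"yaw":-21,"gripper":0.2}
    - {"dx":23.2,"dy":6.7,"dz":0,"yaw":-21,"gripper":0.2}

```text
clock: 15.6
tcp_pos: [0.6027, 0.1003, 0.1786]
orientation: [2.052, 2.379, 0.001]
contact_force: [0.2, -0.6, -0.3]
grip_width: 0.0274
gripper_force: 24.9
```

Call:
send_rows:
  steps:
    - {"dx":0,"dy":0,"dz":2,"yaw":0,"gripper":0.2}
    - {"dx":0,"dy":0,"dz":5,"yaw":0,"gripper":0.2}
    - {"dx":0,"dy":0,"dz":8,"yaw":0,"gripper":0.2}
    - {"dx":0,"dy":0,"dz":8,"yaw":0,"gripper":0.2}
    - {"dx":0,"dy":0,"dz":8,"yaw":0,"gripper":0.2}

```text
clock: 16.23
tcp_pos: [0.6023, 0.0974, 0.0991]
orientation: [2.055, 2.375, 0.001]
contact_force: [1.0, 0.6, -0.2]
grip_width: 0.0276
gripper_force: 24.9
```

```bash
python3 - <<'E'
from h import *
f=grab('wrist'); save(f,'w7.png'); blobs(f,'wood')
togo(.603,.099,.038,9)
E
```

```text
wood [249. 294.]  z 0.1122 circ [0.5985 0.0914 0.0223] rect [0.602  0.0916] [0.0284 0.0423] short-side ang -1.0
wood [256. 199.]  z 0.0062 circ [0.6022 0.0977 0.041 ] rect [0.6027 0.1004] [0.0755 0.0782] short-side ang -80.5
wood [291.  59.] edge z 0.006 circ [0.6121 0.2023 0.0399] rect [0.6121 0.2014] [0.0769 0.0784] short-side ang -81.5
t 16.27 tcp [0.6027 0.0977 0.0996] ang 8.3 tilt 0.1 q7 [-0.6   0.21] GO [0.13 0.04 6.16] yaw -0.7106133994533366
```

View pics/w7.png

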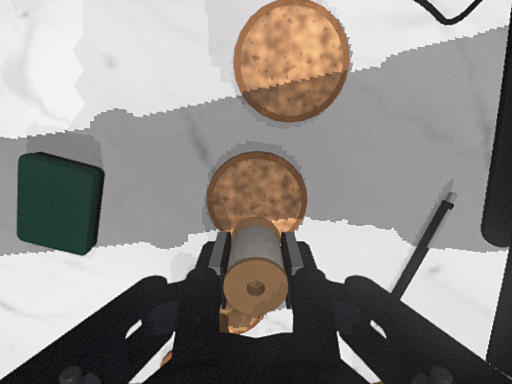

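The spool hangs upright above disc_b, which is at (257,200). Next I lower it until it touches.

Call:
send_rows:
  steps:
    - {"dx":0.1,"dy":0,"dz":4,"yaw":0,"gripper":0.2}
    - {"dx":0.1,"dy":0,"dz":5.6,"yaw":0,"gripper":0.2}
    - {"dx":0.1,"dy":0,"dz":6.0,"yaw":0,"gripper":0.2}
    - {"dx":0.1,"dy":0,"dz":6.2,"yaw":0,"gripper":0.2}
    - {"dx":0.1,"dy":0,"dz":6.2,"yaw":0,"gripper":0.2}

```text
clock: 16.9
tcp_pos: [0.6022, 0.099, 0.0383]
orientation: [-2.054, -2.376, -0.001]
contact_force: [-4.0, -0.1, 6.3]
grip_width: 0.0276
gripper_force: 24.8
```

Call:
send_rows:
  steps:
    - {"dx":0.1,"dy":0,"dz":-0.1,"yaw":0,"gripper":0.4}
    - {"dx":0.1,"dy":0,"dz":-0.1,"yaw":0,"gripper":0.55}
    - {"dx":0.1,"dy":0,"dz":-0.1,"yaw":0,"gripper":0.55}
    - {"dx":0.1,"dy":0,"dz":-0.1,"yaw":0,"gripper":0.55}
    - {"dx":0.1,"dy":0,"dz":-2,"yaw":0,"gripper":0.55}

```text
clock: 17.52
tcp_pos: [0.6006, 0.1, 0.0557]
orientation: [-2.053, -2.376, 0.004]
contact_force: [0.4, -0.1, -0.8]
grip_width: 0.047
gripper_force: 0.0
```

Call:
send_rows:
  steps:
    - {"dx":0,"dy":0,"dz":-4,"yaw":0,"gripper":0.55}
    - {"dx":0,"dy":0,"dz":-8,"yaw":0,"gripper":0.9}
    - {"dx":0,"dy":-2,"dz":-11,"yaw":4,"gripper":1}
    - {"dx":0,"dy":-6,"dz":-11,"yaw":9,"gripper":1}
    - {"dx":0,"dy":-10,"dz":-11,"yaw":14,"gripper":1}

```text
clock: 18.15
tcp_pos: [0.5023, 0.0855, 0.1678]
orientation: [2.332, 2.105, 0.004]
contact_force: [-1.5, -0.7, 0.7]
grip_width: 0.0852
gripper_force: 0.0
```

```bash
python3 - <<'E'
from h import *
f=grab('wrist'); save(f,'w8.png'); blobs(f,'wood'); blobs(f,'green')
togo(.449,.076,.15,-7)
E
```

```text
wood [504. 332.] edge z 0.0593 circ [ 0.7403 -0.0944  0.0263] rect [ 0.7403 -0.0944] [0.0226 0.0473] short-side ang 11.2
wood [323. 314.]  z 0.0064 circ [ 0.5678 -0.0924  0.0395] rect [ 0.5655 -0.0903] [0.0694 0.0718] short-side ang 20.9
wood [488. 296.] edge z 0.0209 circ [ 0.7544 -0.0829  0.0299] rect [ 0.7552 -0.0745] [0.0257 0.059 ] short-side ang 84.2
wood [337. 243.]  z 0.0224 circ [0.5791 0.0102 0.0371] rect [0.5778 0.0131] [0.0668 0.0714] short-side ang -54.6
wood [352. 156.]  z 0.0507 circ [0.5866 0.1085 0.0332] rect [0.5864 0.1087] [0.0642 0.0646] short-side ang -6.0
wood [361.  42.] edge z 0.0061 circ [0.6099 0.2014 0.0398] rect [0.6101 0.1989] [0.0741 0.0772] short-side ang 84.9
green [294. 376.] edge z 0.238 circ [0.5125 0.1035 0.01  ] rect [0.5125 0.104 ] [0.0068 0.0196] short-side ang 83.4
green [351. 375.] edge z 0.2377 circ [0.5272 0.1022 0.0049] rect [0.5253 0.1009] [0.0049 0.0097] short-side ang 34.5
green [487. 364.] edge z 0.2328 circ [0.5639 0.0936 0.0101] rect [0.563  0.0939] [0.0136 0.0168] short-side ang 81.0
green [121. 342.] edge z 0.2329 circ [0.4686 0.1011 0.0326] rect [0.4697 0.1148] [0.0338 0.0648] short-side ang 85.5
green [203. 195.]  z 0.0176 circ [0.4488 0.0767 0.0427] rect [0.4488 0.0765] [0.0526 0.0727] short-side ang -7.6
t 18.2 tcp [0.4962 0.084  0.1663] ang -6.1 tilt 0.34 q7 [-0.79 -0.1 ] GO [-1.3  -4.59  1.66] yaw 0.8703591625060767
```

View pics/w8.png

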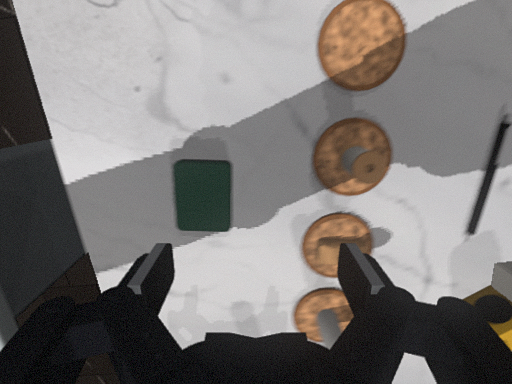

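The spool stands on disc_b at (360,158). The ink pad is at (203,195), in line with the jaws.

Call:
send_rows:
  steps:
    - {"dx":-1.2,"dy":-2.5,"dz":1,"yaw":1,"gripper":1}
    - {"dx":-1.2,"dy":-4.2,"dz":1.6,"yaw":1,"gripper":1}
    - {"dx":-1.2,"dy":-4.2,"dz":1.6,"yaw":1,"gripper":1}
    - {"dx":-1.2,"dy":-4.2,"dz":5,"yaw":1,"gripper":1}
    - {"dx":-1.2,"dy":-4.2,"dz":5,"yaw":1,"gripper":1}

```text
clock: 18.82
tcp_pos: [0.4597, 0.0776, 0.1157]
orientation: [-2.346, -2.088, 0.004]
contact_force: [-0.1, 1.1, -0.0]
grip_width: 0.0852
gripper_force: 0.0
```

```bash
python3 - <<'E'
from h import *
f=grab('wrist'); blobs(f,'green',2000)
togo(.449,.076,.024,-7.5)
E
```

```text
green [129. 344.] edge z 0.1811 circ [0.4279 0.0919 0.0335] rect [0.4293 0.107 ] [0.0325 0.0668] short-side ang 84.8
green [244. 200.]  z 0.0176 circ [0.4501 0.0766 0.0432] rect [0.4504 0.0767] [0.0556 0.0725] short-side ang -6.9
t 18.88 tcp [0.4604 0.0776 0.1166] ang -6.7 tilt 0.06 q7 [-0.78 -0.07] GO [-0.29 -1.11  9.26] yaw 0.8182360046656783
```

Call:
send_rows:
  steps:
    - {"dx":-0.3,"dy":-1,"dz":3,"yaw":0,"gripper":1}
    - {"dx":-0.3,"dy":-1,"dz":6,"yaw":0,"gripper":1}
    - {"dx":-0.3,"dy":-1,"dz":8.5,"yaw":0,"gripper":1}
    - {"dx":-0.3,"dy":-1,"dz":9.2,"yaw":0,"gripper":1}
    - {"dx":-0.3,"dy":-1,"dz":9.2,"yaw":0,"gripper":1}

```text
clock: 19.5
tcp_pos: [0.4504, 0.0761, 0.025]
orientation: [2.347, 2.088, 0.001]
contact_force: [-0.8, 0.0, 0.5]
grip_width: 0.0849
gripper_force: 0.0
```

Call:
send_rows:
  steps:
    - {"dx":0,"dy":0,"dz":0,"yaw":0,"gripper":0.8}
    - {"dx":0,"dy":0,"dz":0,"yaw":0,"gripper":0.65}
    - {"dx":0,"dy":0,"dz":0,"yaw":0,"gripper":0.55}
    - {"dx":0,"dy":0,"dz":0,"yaw":0,"gripper":0.55}
    - {"dx":0,"dy":0,"dz":0,"yaw":0,"gripper":0.55}
  force: 30

```text
clock: 20.12
tcp_pos: [0.4503, 0.0763, 0.0254]
orientation: [2.347, 2.088, 0.003]
contact_force: [-1.1, 0.2, 7.4]
grip_width: 0.0563
gripper_force: 30.6
```

```bash
python3 - <<'E'
from h import *
togo(.611,.2025,.12,5)
E
```

```text
t 20.12 tcp [0.4503 0.0763 0.0254] ang -6.7 tilt 0.11 q7 [-0.64  0.08] GO [14.41 14.51 -9.42] yaw -11.68554490641175
```

Call:
send_rows:
  steps:
    - {"dx":0,"dy":0,"dz":-3,"yaw":0,"gripper":0.55}
    - {"dx":0,"dy":0,"dz":-7,"yaw":0,"gripper":0.55}
    - {"dx":3,"dy":3,"dz":-9.4,"yaw":-3,"gripper":0.55}
    - {"dx":7,"dy":7,"dz":-9.4,"yaw":-7,"gripper":0.55}
    - {"dx":11,"dy":11,"dz":-9.4,"yaw":-11,"gripper":0.55}

```text
clock: 20.75
tcp_pos: [0.5729, 0.1741, 0.1196]
orientation: [2.133, 2.307, 0.003]
contact_force: [0.7, -0.7, -0.3]
grip_width: 0.0563
gripper_force: 33.9
```

Call:
send_rows:
  steps:
    - {"dx":2.5,"dy":4,"dz":0,"yaw":0,"gripper":0.55}
    - {"dx":2.5,"dy":4,"dz":0,"yaw":0,"gripper":0.55}
    - {"dx":2.5,"dy":4,"dz":3,"yaw":0,"gripper":0.55}
    - {"dx":2.5,"dy":4,"dz":5,"yaw":0,"gripper":0.55}
    - {"dx":2.5,"dy":4,"dz":5,"yaw":0,"gripper":0.55}

```text
clock: 21.38
tcp_pos: [0.6078, 0.1997, 0.0668]
orientation: [-2.135, -2.302, 0.006]
contact_force: [0.6, -0.2, 0.0]
grip_width: 0.0564
gripper_force: 33.9
```

```bash
python3 - <<'E'
from h import *
f=grab('wrist'); save(f,'w9.png'); blobs(f,'green',2000)
togo(.611,.2025,.032,5); print(status.get_obs()['grip_width'])
E
```

```text
green [ 68. 356.] edge z 0.13 circ [0.5534 0.213  0.0207] rect [0.5578 0.2087] [0.0201 0.041 ] short-side ang -44.5
green [251. 258.]  z 0.0589 circ [0.607  0.2003 0.044 ] rect [0.6078 0.2001] [0.0694 0.0745] short-side ang 4.3
t 21.43 tcp [0.6089 0.1999 0.068 ] ang 4.3 tilt 0.09 q7 [-0.74  0.02] GO [0.24 0.24 3.6 ] yaw -0.6926048791959829
0.05597042478905647
```

View pics/w9.png

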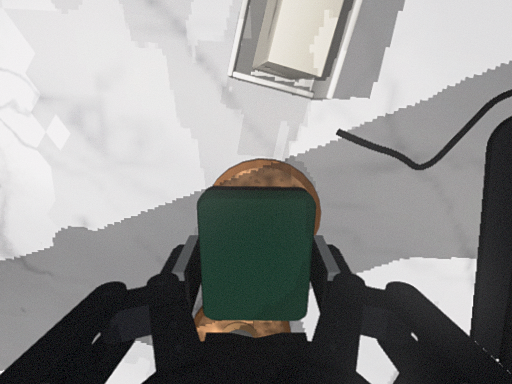

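The pad is level in the jaws at (252,255), above disc_a.

Call:
send_rows:
  steps:
    - {"dx":0.2,"dy":0.2,"dz":2,"yaw":0,"gripper":0.55}
    - {"dx":0.2,"dy":0.2,"dz":3.2,"yaw":0,"gripper":0.55}
    - {"dx":0.2,"dy":0.2,"dz":3.6,"yaw":0,"gripper":0.55}
    - {"dx":0.2,"dy":0.2,"dz":3.8,"yaw":0,"gripper":0.55}
    - {"dx":0.2,"dy":0.2,"dz":3.8,"yaw":0,"gripper":0.55}

```text
clock: 22.05
tcp_pos: [0.6109, 0.2026, 0.0314]
orientation: [-2.135, -2.303, 0.001]
contact_force: [-6.6, -1.2, 11.4]
grip_width: 0.0562
gripper_force: 35.2
```

Call:
send_rows:
  steps:
    - {"dx":0.2,"dy":0,"dz":-0.1,"yaw":0,"gripper":0.75}
    - {"dx":0.2,"dy":0,"dz":-0.1,"yaw":0,"gripper":1}
    - {"dx":0.2,"dy":0,"dz":-0.1,"yaw":0,"gripper":1}
    - {"dx":0.2,"dy":0,"dz":-0.1,"yaw":0,"gripper":1}
    - {"dx":0.2,"dy":0,"dz":-2,"yaw":0,"gripper":1}

```text
clock: 22.68
tcp_pos: [0.6102, 0.2043, 0.0496]
orientation: [-2.135, -2.303, 0.004]
contact_force: [0.8, 0.4, -0.6]
grip_width: 0.0854
gripper_force: 0.0
```

Call:
send_rows:
  steps:
    - {"dx":0,"dy":0,"dz":-4,"yaw":0,"gripper":1}
    - {"dx":0,"dy":0,"dz":-8,"yaw":0,"gripper":1}
    - {"dx":0,"dy":0,"dz":-12,"yaw":0,"gripper":1}
    - {"dx":0,"dy":-4,"dz":-15,"yaw":0,"gripper":1}
    - {"dx":0,"dy":-8,"dz":-15,"yaw":0,"gripper":1}

```text
clock: 23.3
tcp_pos: [0.5326, 0.1985, 0.2039]
orientation: [2.136, 2.301, 0.009]
contact_force: [-0.0, -0.1, 0.8]
grip_width: 0.0853
gripper_force: 0.0
```

Call:
send_rows:
  steps:
    - {"dx":4,"dy":-3,"dz":0,"yaw":0,"gripper":1}
    - {"dx":9,"dy":-4,"dz":0,"yaw":0,"gripper":1}
    - {"dx":9,"dy":-4,"dz":0,"yaw":0,"gripper":1}
    - {"dx":9,"dy":-4,"dz":0,"yaw":0,"gripper":1}
    - {"dx":9,"dy":-4,"dz":0,"yaw":0,"gripper":1}

```text
clock: 23.92
tcp_pos: [0.4856, 0.2838, 0.2008]
orientation: [2.138, 2.301, 0.0]
contact_force: [1.3, 0.2, 0.1]
grip_width: 0.0853
gripper_force: 0.0
```

```bash
python3 - <<'E'
from h import *
D={'a':(.611,.2025),'b':(.603,.099),'c':(.587,.001),'d':(.572,-.093)}
s=grab('scene'); save(s,'s9.png'); t=grab('top'); w=grab('wrist')
for n,f in (('top',t),('scene',s),('wrist',w)):
    P=cloud(f)
    for k,(x,y) in D.items():
        m=(P[...,2]>.012)&(P[...,2]<.11)&(np.hypot(P[...,0]-x,P[...,1]-y)<.05); q=P[m]
        if len(q)<20: continue
        q=q[q[:,2]>q[:,2].max()-.008]; print(n,k,'ztop',np.median(q[:,2]).round(3),'off mm',((q.min(0)+q.max(0))[:2]/2*1000-np.array([x,y])*1000).round(1))
    q=P[(P[...,2]>.02)&(P[...,2]<.08)&(np.hypot(P[...,0]-.55,P[...,1]+.223)<.06)]
    if len(q): print('bell',np.median(q,0))
E
```

```text
top a ztop 0.024 off mm [-0.6 -0.1]
top b ztop 0.05 off mm [-1.3  1.2]
top c ztop 0.072 off mm [-0.3  0.5]
top d ztop 0.093 off mm [-0.2  0.6]
bell [ 0.5463984  -0.21751228  0.03532816]
scene a ztop 0.024 off mm [-1.2 -3.9]
scene b ztop 0.052 off mm [-0.5 -1.7]
scene c ztop 0.072 off mm [-0.5 -3.4]
scene d ztop 0.095 off mm [-0.2 -2.1]
bell [ 0.53728825 -0.23284244  0.03654597]
wrist a ztop 0.023 off mm [-0.4 -1.1]
wrist b ztop 0.051 off mm [-8.1  3.5]
```

View pics/s9.png

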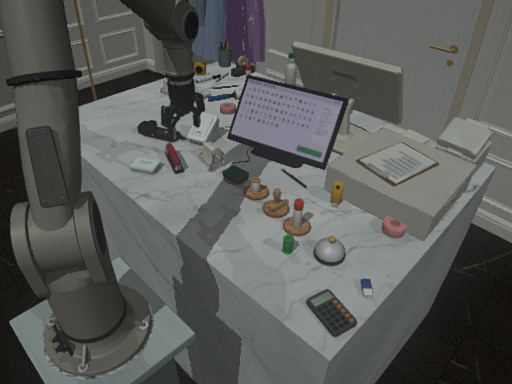

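All four stand centred on their discs: pad (235,174), spool (256,188), stamp (276,203), glue (298,215). The bell is untouched and the arm is clear.

```bash
python3 -c "
from bench import workorder; print(workorder.hand_in())"
```

```text
the job is handed in; nothing more can be done
None
```

The job is handed in: the glue stick is on disc_d next to the bell, then the stamp on disc_c, the spool on disc_b and the ink pad on disc_a next to the card holder; each measured within about 4 mm of its disc's centre in the overhead and scene views. The hand-in gave no verdict.

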